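# Clear the charging base and seat the speaker on its pegs

### The job

Someone has left the bottle opener lying across the speaker's charging base. First put the opener away so that it lies flat in the empty compartment of the catch-all tray, then set the round aluminium speaker gently on the base, fully home on both pegs, with its carrying loop facing away from the backrest. Keep the speaker upright and leave everything else on the unit where it stands.

Things in the scene. Friction and masses are not known exactly. Their poses are not given: they have to be found in the camera images.
- charging_base: Black round charging base, fixed, 92 mm across; flat deck 14 mm above the veneer. Origin: centre of the underside, z up. Two upright steel locating pegs on its x axis, 15 mm proud of the deck, at x = -18 and +18 mm; a curved backrest at the rear (+x); the front (-x) is open. At the start the opener lies on the deck between the pegs and the mug stands close by at its right rear (-y, +x).
- peg_thick (a point): Tip of the 12 mm thick peg, at the open front of the base (x = -18 mm), 29 mm above the veneer; its upper 8 mm taper to a 3 mm tip.
- peg_thin (a point): Tip of the 8 mm thick peg, on the backrest side (x = +18 mm), 29 mm above the veneer; its upper 8 mm taper to a 2 mm tip.
- backrest_top (a point): Middle of the backrest's upper edge, 44 mm from the base's centre on its +x side, 40 mm above the veneer (26 mm above the deck). The backrest is 6 mm thick (41 to 47 mm from the centre) and curves about 0.42 rad to either side of the base's +x.
- base_seat (a point): Centre of the charging base's deck, 14 mm above the veneer; axes as the base. The speaker's underside centre comes to rest here.
- speaker: Aluminium speaker puck with grey cloth top, upright cylinder 66 mm across, 50 mm tall, about 0.28 kg, standing on the cork mat. Origin: centre of the underside, z up. A rigid carrying loop sticks out on its -x side, two sockets in the underside. The side is plain for gripping from 17 mm above the underside up, except at the loop. Seated, its x axis points the same way as the base's.
- socket_wide (a point): Mouth of the 14 mm wide, 17 mm deep socket in the speaker's underside for the 12 mm peg, at x = -18 mm (loop side); 1 mm play all round.
- socket_narrow (a point): Mouth of the 10 mm wide, 17 mm deep socket in the speaker's underside for the 8 mm peg, at x = +18 mm; 1 mm play all round.
- speaker_loop (a point): Outer middle of the speaker's rigid dark steel carrying loop, 52 mm from the axis on the -x side, 30 mm above the underside. The loop is 30 mm wide, 8 mm thick and reaches 56 mm from the axis.
- opener: Stainless bottle opener, 134 mm long, about 0.10 kg, at first lying flat across the base's deck, along its y axis to 0.2 rad. Origin: underside of the handle's middle, z up, x towards the head. Handle: plain bar, x = -45 to 45 mm, 16 mm wide, 11 mm thick. Open flat head: x = 43 to 89 mm, 40 mm wide, 5 mm thick, 3 mm above the handle's underside. Centre of mass about x = +17 mm.
- opener_head (a point): Tip of the opener's head, x = 89 mm, mid-thickness.
- opener_tail (a point): End of the opener's handle, x = -45 mm, mid-thickness.
- tray: Dark wooden catch-all tray, fixed, open on top: outside 130 mm (x) by 180 mm (y) by 24 mm tall, walls and floor 5 mm. Origin: centre of the underside; long side along its y axis. A 5 mm divider as high as the walls runs along y at x = -17.5 mm. The narrow compartment (-x) holds two grey game cartridges lying flat; the wide one (+x) is empty, 75 by 170 mm inside, 19 mm deep.
- tray_space (a point): Centre of the floor of the tray's empty wide compartment, 5 mm above the tray's underside, at x = +22.5 mm of the tray; axes as the tray. Inside 75 mm (x) by 170 mm (y), 19 mm deep.
- cork_mat: Round flat cork mat, fixed, 276 mm across and 3 mm thick; the speaker, candle tin and card box stand on it. Origin: centre of the underside.
- candle_tin: Bystander: closed round metal candle tin with no loop, 62 mm across, 42 mm tall, standing on the cork mat close to the speaker. Origin: centre of the underside. Not to be moved.
- card_box: Bystander: box of playing cards lying flat on the cork mat on the other side of the speaker, 64 mm (x) by 90 mm (y) by 19 mm. Origin: centre of the underside. Not to be moved.
- mug: Bystander: white ceramic mug standing at the right rear of the charging base, about 130 mm from its centre, 76 mm across, 80 mm tall, handle on its +y side. Origin: centre of the underside. Not to be moved.
- dice_tower: Bystander: green plastic dice tower with a rolling tray at its front, at a far corner: 164 mm (x) by 80 mm (y), reaching from x = -32 to 132 mm of its origin, which lies on the underside below the tray; the tower at its +x half is 158 mm tall, the tray 22 mm. Not to be moved.
- cartridge_box: Bystander: red plastic cartridge box with a clipped-on lid, fixed, at the other far corner: 128 mm (x) by 198 mm (y) by 80 mm tall. Origin: on the underside, 50 mm in -x from its centre.
- remote: Bystander: black remote control lying flat at the back, before the soundbar, 42 mm (x) by 150 mm (y) by 16 mm. Origin: centre of the underside. Not to be moved.
Not all that is in view belongs to the job. What is shaped like the speaker but yellow is not meant.

How it is judged:
By the outcome, as a careful person would: the job done as asked, in the order asked, and still so for the second after the job is handed in, with the robot touching nothing.
It also fails if it takes over 64 s, if anything falls off the work surface, if the arm or the gripper's body presses on something with over 40 N, if the wrist force passes 120 N, or if a joint passes its speed limit or range.

### The arm

A 6-joint arm with a two-finger parallel gripper is mounted at the origin on the work surface. World frame = base frame: x ahead of the robot, y to its left, z up, the work surface at z = 0. Lengths are in m, angles in rad, forces in N, time in s.
With the tool pointing down it reaches from about 0.375 to 0.9 m from the base axis. Payload 3.1 kg.
Tool frame: the origin (TCP) lies at the very end of the fingers, on their centre line; the grasp point (between the pads) lies 19 mm behind it (arm.tcp_to_grasp is the distance from the TCP to the grasp point, in m); z points along the fingers, y is the direction in which the jaws open and shut (so a half turn about z gives the same grasp; the last joint's range is limited). The gripper opens to 85 mm and grips with 20 to 120 N. Pads are 22 mm wide; open, the fingers measure 114 mm over their backs; the gripper's body (76 mm by 85 mm) begins 54 mm behind the grasp point. The pads swing forward as they close: fully open they stand 13 mm farther back than shut.
Start: joints at [-1.423, 0.527, 1.433, -0, 1.181, -0.178], TCP at [0.2, -0.592, 0.231] pointing down, gripper open.
Joint ranges: [-3.08, 3.08], [-0.75, 2.2], [0.22, 2.44], [-1.43, 4.57], [0, 2.65], [-2.85, 2.85]. Speed limits (rad/s): [2.79, 2.79, 3.14, 3.14, 3.14, 3.14].

### API

Orientations are given as a 3x3 rotation matrix whose columns are the frame's x, y, z axes.
In Python, from plant import get_obs, eyes, workorder, arm gives the robot as it stands.
- The arm moves only by the tool carry_out, never from a script. Its argument "moves" is text: rows parted by semicolons, each of 7 numbers parted by spaces: the shift along the world's x, y, z in mm, then the turn, a rotation vector about the world's x, y, z in rad, then the gripper command: -1 is fully open, 1 is shut, values between are in proportion. A call has 1 to 8 rows; each row shifts and turns the pose as measured when the row begins; what a row does not reach is not made up. A row lasts 1/12 s, in which the tool goes at most 41.7 mm and 7.16 degrees, less where a joint would pass 70% of its speed; a pose out of reach is approached as far as the arm can. A call is refused whole if a number of a shift passes 41.7 or a number of a turn 0.125, either way. A call with a gripper value outside its range is refused whole. The fingers move at their own pace and stop on an object; "grip_force" is the grip in N (left out, the last holds). Time passes only in rows, so rows that do not move let the fingers close. It gives the time, the measured TCP pose, the force and the opening at its end, in the units of the state.
- get_obs(): the state, without advancing time (a new reading comes with each control period).
- eyes.get_image(name): name is "scene" or "top" or "wrist"; returns a dict with "image" (480x640x3 uint8, red, green, blue), "z_map" (480x640 float32, m along the optical axis (not along the pixel's ray), 0 where there is no reading), "camera_matrix" (3x3 intrinsics, pixels), "dist_coeffs" ([k1, k2, p1, p2, k3] as OpenCV has them; the pictures are not rectified), "camera_from_world" (4x4, takes a point from world to camera coordinates); the wrist camera has in their place "tool_from_camera" (4x4, takes a point from camera to tool coordinates, whose origin is the TCP and whose axes are the flange's). Camera axes: x right, y down, z forward; pixel columns grow to the right and rows downward; lengths in m; the calibration is good to about 2 mm. A picture is of the moment at which its call begins: read the wrist's pose just before it.
- workorder.close_job(): hands the job in, once; it reports no verdict.
The state is a dict: "clock": time; "joint_pos": joint angles; "qvel": joint speeds; "joint_efforts": joint torques, N m; "tool_pos": TCP position; "orientation": TCP orientation; "force": force on the tool from outside, world axes, zero at the start; "wrist_torque": the same for the moment, N m; "grip_width": finger opening in m.
Only numpy, scipy, OpenCV 4.12 (cv2) and the standard library are available. Lean on these libraries where they do the work, as an engineer would, in place of code of your own. Each camera call takes 0.05 s, during which the arm holds its last target. There are 200 camera calls.

## Working session

There is one attempt and no reset: what is moved stays moved. The work goes in short steps, Python scripts to look and compute and a tool call to move; the robot and the scene stay as the last step left them, time stands still between calls to the robot, and variables do not carry over. Pictures are saved under pics/ and viewed, about 8 in all and at most 12, crops included, and the job is handed in when it is done.

Besides the shell and the picture viewer there is one more tool, called by a JSON object that holds its "name" and its "arguments", one argument or row to a line. carry_out: Moves the arm, as the interface text tells. Its arguments: {"type":"object","properties":{"moves":{"type":"string"},"grip_force":{"type":"number"}},"required":["moves"]}

```bash
mkdir -p pics; ls; cat > h.py <<'E'
import numpy as np,cv2
from plant import get_obs,eyes,workorder,arm
def shot(n):
    o=get_obs(); d=eyes.get_image(n); d=dict(d); d['obs']=o
    if n=='wrist':
        T=np.eye(4);T[:3,:3]=o['orientation'];T[:3,3]=o['tool_pos']
        d['wfc']=T@np.array(d['tool_from_camera'])
    else: d['wfc']=np.linalg.inv(np.array(d['camera_from_world']))
    return d
def save(d,f,crop=None,s=1):
    im=d['image'][:,:,::-1]
    if crop: im=im[crop[1]:crop[3],crop[0]:crop[2]]
    cv2.imwrite('pics/'+f,cv2.resize(im,None,fx=s,fy=s,interpolation=cv2.INTER_CUBIC))
def ray(d,u,v):
    p=cv2.undistortPoints(np.array([[[u,v]]],float),np.array(d['camera_matrix']),np.array(d['dist_coeffs']))[0,0]
    return np.array([p[0],p[1],1.])
def pz(d,u,v,z):  # intersect with plane z
    r=d['wfc'][:3,:3]@ray(d,u,v);c=d['wfc'][:3,3];return c+r*(z-c[2])/r[2]
def pd(d,u,v):
    Z=np.median(d['z_map'][int(v)-1:int(v)+2,int(u)-1:int(u)+2]);return (d['wfc']@np.append(ray(d,u,v)*Z,1))[:3]
def cloud(d):
    v,u=np.mgrid[:480,:640];uv=np.stack([u,v],-1).reshape(-1,1,2).astype(float)
    p=cv2.undistortPoints(uv,np.array(d['camera_matrix']),np.array(d['dist_coeffs'])).reshape(480,640,2)
    Z=d['z_map'];P=np.dstack([p*Z[...,None],Z]);W=P@d['wfc'][:3,:3].T+d['wfc'][:3,3];W[Z==0]=np.nan;return W
E
python3 - <<'E'
from h import *
import pickle
for n in('top','scene'):
    d=shot(n);save(d,n+'.png');pickle.dump(d,open(n+'.pkl','wb'))
print(get_obs())
E
```

```text
pics
{'clock': 0.1, 'joint_pos': array([-1.42349088e+00,  5.28386258e-01,  1.43380052e+00, -2.11864161e-05,
        1.18144677e+00, -1.78506306e-01]), 'qvel': array([-0.00088381, -0.00413357, -0.00107286, -0.00089635, -0.00068806,
       -0.00036078]), 'joint_efforts': array([ 2.24289681e-05, -4.43305564e+01, -1.78586680e+01, -1.75309469e-04,
        3.89812281e-03,  1.74514423e-05]), 'tool_pos': array([ 0.19996705, -0.59143761,  0.2304151 ]), 'orientation': array([[ 9.47388687e-01,  3.20085260e-01, -3.18935731e-04],
       [ 3.20085235e-01, -9.47386604e-01,  2.01590453e-03],
       [ 3.43105887e-04, -2.01193176e-03, -9.99997917e-01]]), 'force': array([-0.40944057,  0.1603209 , -0.07249858]), 'wrist_torque': array([0.00390818, 0.00104292, 0.0024294 ]), 'grip_width': 0.08565282233890836}
```

View pics/top.png

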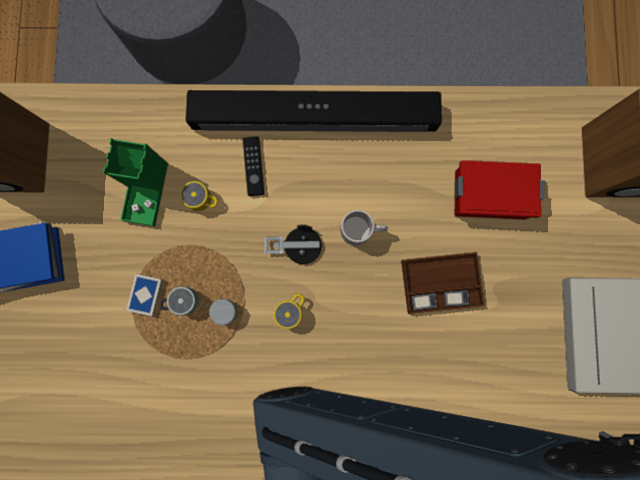

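View pics/scene.png

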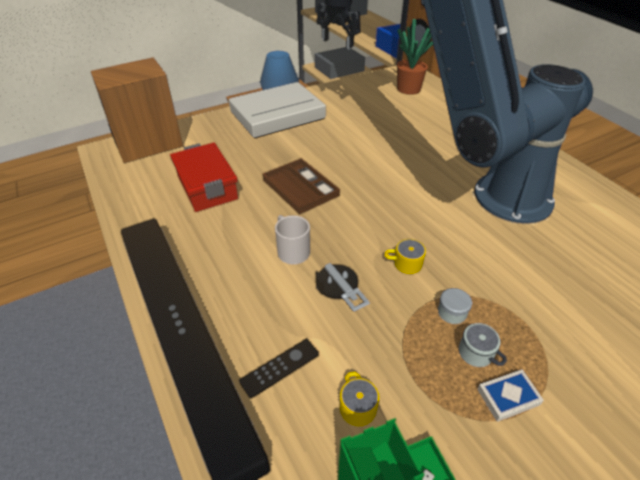

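The top view shows these candidates for the speaker: grey puck with a loop on its left (181,301), candle tin without a loop (222,312), and yellow decoys (196,195) and (289,313). By the description it is the grey one with the loop. The opener lies at (293,245) with its head to the left, the base is at (303,245), and the tray's empty compartment is the upper one at (442,273). The scene view agrees: grey speaker at (481,343), loop at (500,358). I'll check the choice in one close crop.

```bash
python3 - <<'E'
from h import *
import pickle
d=pickle.load(open('top.pkl','rb'))
im=d['image'][:,:,::-1]
a=cv2.resize(im[215:275,250:350],None,fx=4,fy=4,interpolation=cv2.INTER_CUBIC)
b=cv2.resize(im[270:345,120:245],None,fx=3.2,fy=3.2,interpolation=cv2.INTER_CUBIC)
c=cv2.resize(im[245:320,395:495],None,fx=4,fy=4,interpolation=cv2.INTER_CUBIC)
o=np.zeros((545,800,3),np.uint8);o[:240,:400]=a;o[:240,400:]=b;o[240:540,:400]=c
e=pickle.load(open('scene.pkl','rb'))['image'][:,:,::-1][255:315,305:385]
e=cv2.resize(e,None,fx=5,fy=5,interpolation=cv2.INTER_CUBIC);o[240:540,400:]=e
cv2.imwrite('pics/mont.png',o)
print(d['wfc'])
for n,u,v in[('spk',181,301),('tin',222,312),('card',144,295),('base',303,245),('mug',357,227),('tray',442,268),('handle',300,245),('yel',289,313),('mat',200,340)]: print(n,pd(d,u,v).round(4))
E
```

```text
[[ 0.01073403 -0.99223905  0.12388078  0.42942867]
 [-0.99988769 -0.009355    0.01170828 -0.02986398]
 [-0.01045851 -0.12399254 -0.99222803  1.20943368]
 [ 0.          0.          0.          1.        ]]
spk [0.4252 0.3007 0.0538]
tin [0.4006 0.2066 0.0434]
card [0.4384 0.3989 0.0225]
base [0.5622 0.0203 0.0236]
mug [ 0.61   -0.1111  0.0059]
tray [ 0.5113 -0.3175  0.0054]
handle [0.5623 0.0276 0.0226]
yel [0.4001 0.0493 0.0507]
mat [0.3327 0.265  0.0041]
```

View pics/mont.png

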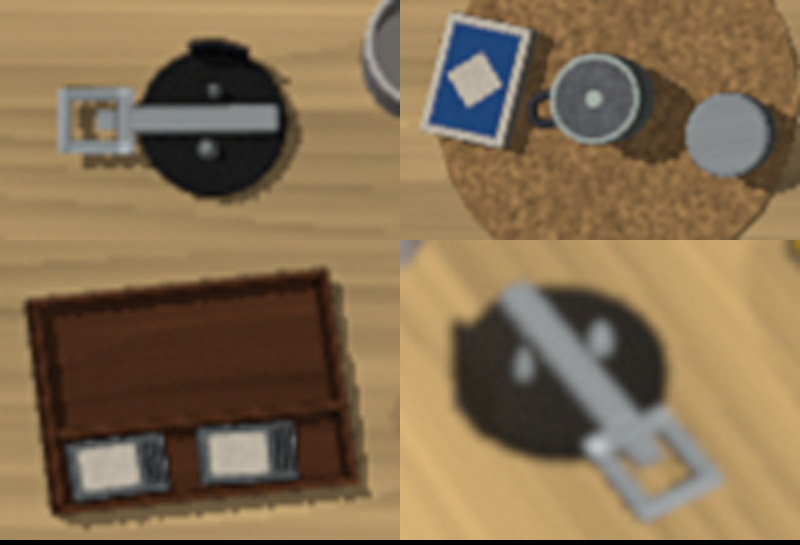

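The crop confirms the grey speaker has a dark loop on its left, the candle tin has none, and the opener runs between the pegs (top picture (303.2,237.5) and (302,252)). Next I'll measure.

```bash
python3 - <<'E'
from h import *
import pickle
d=pickle.load(open('top.pkl','rb'))
def P(n,u,v,z):p=pz(d,u,v,z);print(n,p.round(4));return p
tn=P('thin',303.2,237.5,.029);tk=P('thick',302,252,.029);x=tn-tk
print('peg dist',np.linalg.norm(x),'yaw',np.arctan2(x[1],x[0]),'mid',(tn+tk)/2)
t=P('tail',320,244.5,.022);h=P('head',264.5,245.2,.020);print('len',np.linalg.norm(h-t),'yaw',np.arctan2(*(h-t)[1::-1]))
s=P('spk',180.6,300.9,.053);l=P('loop',160.6,303.1,.033);print(np.linalg.norm(s-l),np.arctan2(*(s-l)[1::-1]))
c=[P('tray',*q,.024) for q in((402,260),(476.2,252.5),(485.5,306.2),(408.8,313.8))]
print([np.linalg.norm(c[i]-c[i-1]) for i in range(4)],sum(c)/4)
W=cloud(d)
# top fits from cloud
for n,(cx,cy),lo,hi,r in(('spk',(.42,.30),.047,.06,.06),('tin',(.4,.2066),.038,.05,.05),('base',(.562,.02),.010,.018,.07),('backrest',(.6,.02),.034,.046,.04),('handle',(.562,.02),.02,.03,.1),('mug',(.61,-.11),.07,.09,.07)):
    m=(np.hypot(W[...,0]-cx,W[...,1]-cy)<r)&(W[...,2]>lo)&(W[...,2]<hi);q=W[m]
    if len(q):
        (a,b),rr=cv2.minEnclosingCircle(q[:,:2].astype(np.float32));R=cv2.minAreaRect(q[:,:2].astype(np.float32));print(n,len(q),q.mean(0).round(4),'circ',round(a,4),round(b,4),round(rr,4),'rect',np.round(R[0],4),np.round(R[1],4),R[2])
for a in (W[255:315,400:490],):
    m=(a[...,2]>.018)&(a[...,2]<.03);R=cv2.minAreaRect(a[m][:,:2].astype(np.float32));print('tray',R)
E
```

```text
thin [0.5798 0.0199 0.029 ]
thick [0.5447 0.0222 0.029 ]
peg dist 0.03518224889305673 yaw -0.06749985355859102 mid [0.56223089 0.02104222 0.029     ]
tail [ 0.564  -0.0207  0.022 ]
head [0.5612 0.1138 0.02  ]
len 0.1345580928779579 yaw 1.591336421134709
spk [0.4254 0.3019 0.053 ]
loop [0.4197 0.3547 0.033 ]
0.05679349827399449 -1.463422208134439
tray [ 0.5282 -0.2178  0.024 ]
tray [ 0.5481 -0.3955  0.024 ]
tray [ 0.4207 -0.4136  0.024 ]
tray [ 0.4008 -0.2325  0.024 ]
[np.float64(0.1282965571409041), np.float64(0.1787305691549713), np.float64(0.1286381759421648), np.float64(0.18215276567570057)] [ 0.47444339 -0.31486094  0.024     ]
spk 635 [0.4276 0.3025 0.0527] circ 0.4277 0.303 0.0337 rect [0.4276 0.3021] [0.0649 0.0646] 2.1630258560180664
tin 541 [0.4024 0.2074 0.0442] circ 0.4029 0.2072 0.0319 rect [0.4018 0.2076] [0.058  0.0614] 0.496029257774353
base 739 [0.5633 0.0206 0.0137] circ 0.5618 0.0326 0.0575 rect [0.5637 0.0321] [0.112  0.0865] 84.400146484375
backrest 41 [0.6074 0.0168 0.0393] circ 0.606 0.0167 0.0184 rect [0.6071 0.0166] [0.0365 0.0086] 86.15365600585938
handle 421 [0.5644 0.0466 0.0237] circ 0.5698 0.0204 0.0952 rect [0.5733 0.0212] [0.1828 0.0658] 87.29034423828125
mug 217 [ 0.6038 -0.1108  0.0781] circ 0.6032 -0.1189 0.0485 rect [ 0.6011 -0.1111] [0.0833 0.0758] 52.30615997314453
tray ((0.47699618339538574, -0.31544432044029236), (0.12983009219169617, 0.18055051565170288), 6.482139587402344)
```

{"name": "carry_out", "arguments": {
  "moves": "20 35 0 0 0 0.08 -1;20 35 0 0 0 0.08 -1;20 35 0 0 0 0.08 -1;20 35 0 0 0 0.08 -1;20 35 0 0 0 0.08 -1;20 35 0 0 0 0.08 -1;20 35 0 0 0 0.08 -1;20 35 0 0 0 0.08 -1"
}}

```text
clock: 0.77
tool_pos: [0.3575, -0.309, 0.2267]
orientation: [[0.557, 0.831, -0.0], [0.831, -0.557, -0.001], [-0.001, 0.0, -1.0]]
force: [1.6, 0.2, -0.9]
grip_width: 0.0853
```

{"name": "carry_out", "arguments": {
  "moves": "20 35 0 0 0 0.08 -1;20 35 0 0 0 0.08 -1;20 35 0 0 0 0.08 -1;20 35 0 0 0 0.08 -1;20 35 0 0 0 0.08 -1;20 35 0 0 0 0.08 -1;20 35 0 0 0 0.08 -1;20 35 0 0 0 0.08 -1"
}}

```text
clock: 1.43
tool_pos: [0.518, -0.0168, 0.2254]
orientation: [[-0.08, 0.997, -0.004], [0.997, 0.08, 0.0], [0.0, -0.004, -1.0]]
force: [0.2, -0.4, 0.4]
grip_width: 0.0856
```

{"name": "carry_out", "arguments": {
  "moves": "22 34 -10 0 0 -0.03 0;22 34 -10 0 0 -0.03 0;0 0 -10 0 0 0 0;0 0 0 0 0 0 0"
}}

```text
clock: 1.77
tool_pos: [0.5642, 0.0594, 0.1948]
orientation: [[-0.032, 0.999, 0.0], [0.999, 0.032, 0.002], [0.002, 0.0, -1.0]]
force: [-1.1, 0.0, -0.7]
grip_width: 0.0431
```

```bash
python3 - <<'E'
from h import *
import pickle
d=shot('wrist');save(d,'w1.png');pickle.dump(d,open('w1.pkl','wb'))
o=d['obs'];print(o['tool_pos'],o['grip_width'],d['wfc'][:3,3])
E
```

```text
[0.5642133  0.05943924 0.19484821] 0.043078361926581224 [0.56189044 0.13645314 0.33771859]
```

View pics/w1.png

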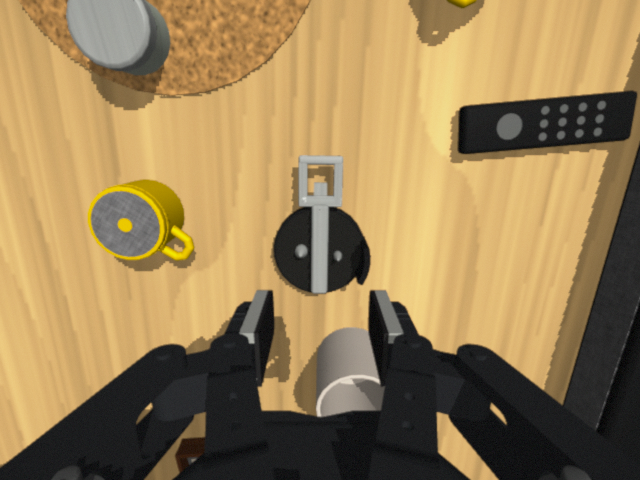

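The wrist view shows the opener with its head tip at (321,156) and tail at (319,292), the thick peg at (301,250) and the thin peg at (338,254). The backrest is on the right.

```bash
python3 - <<'E'
from h import *
import pickle
d=pickle.load(open('w1.pkl','rb'))
for n,u,v,z in(('tail',319.5,292,.025),('head',321,156,.022),('mid',320.3,220,.025),('thick',301,250,.029),('thin',338,254,.029)):print(n,pz(d,u,v,z).round(4))
E
```

```text
tail [ 0.5657 -0.0155  0.025 ]
head [0.5627 0.1155 0.022 ]
mid [0.564  0.0579 0.025 ]
thick [0.5468 0.0293 0.029 ]
thin [0.5818 0.0264 0.029 ]
```

{"name": "carry_out", "arguments": {
  "moves": "0 -5 -35 0 0 0 0;0 0 -35 0 0 0 0;0 0 -35 0 0 0 0;0 0 -30 0 0 0 0;0 0 -15 0 0 0 0;0 0 -8 0 0 0 0;0 0 0 0 0 0 0",
  "grip_force": 40
}}

```text
clock: 2.4
tool_pos: [0.5655, 0.0452, 0.0379]
orientation: [[-0.023, 1.0, 0.012], [1.0, 0.023, -0.0], [-0.0, 0.012, -1.0]]
force: [0.2, 0.1, 0.2]
grip_width: 0.0426
```

{"name": "carry_out", "arguments": {
  "moves": "0 9 -4 0 0.012 0 0;0 0 -4 0 0 0 0;0 0 0 0 0 0 0"
}}

```text
clock: 2.65
tool_pos: [0.5671, 0.0526, 0.0321]
orientation: [[-0.019, 1.0, 0.003], [1.0, 0.019, -0.001], [-0.001, 0.003, -1.0]]
force: [0.2, 0.2, 0.1]
grip_width: 0.0426
```

{"name": "carry_out", "arguments": {
  "moves": "-2 2 -6 0 0 0 0;-1 0 -5 0 0 0 0;0 0 -3 0 0 0 0;0 0 0 0 0 0 0;0 0 0 0 0 0 0"
}}

```text
clock: 3.07
tool_pos: [0.5663, 0.0553, 0.0201]
orientation: [[-0.021, 1.0, 0.01], [1.0, 0.021, -0.001], [-0.002, 0.01, -1.0]]
force: [0.0, -0.8, 0.5]
grip_width: 0.0426
```

{"name": "carry_out", "arguments": {
  "moves": "-2 0 -3 0 0.008 0 0;-1 0 -1 0 0 0 0;0 0 0 0 0 0 0;0 0 0 0 0 0 0.6;0 0 0 0 0 0 1;0 0 0 0 0 0 1;0 0 0 0 0 0 1;0 0 0 0 0 0 1"
}}

```text
clock: 3.73
tool_pos: [0.5632, 0.0553, 0.0161]
orientation: [[-0.021, 1.0, 0.001], [1.0, 0.021, -0.002], [-0.002, 0.001, -1.0]]
force: [-0.3, 0.3, -1.7]
grip_width: 0.015
```

{"name": "carry_out", "arguments": {
  "moves": "0 0 0 0 0 0 1;0 0 5 0 0 0 1;0 0 10 0 0 0 1;0 0 20 0 0 0 1;0 0 30 0 0 0 1;0 0 30 0 0 0 1;0 0 20 0 0 0 1;0 0 0 0 0 0 1"
}}

```text
clock: 4.4
tool_pos: [0.5604, 0.0555, 0.137]
orientation: [[-0.021, 1.0, -0.004], [1.0, 0.021, -0.001], [-0.001, -0.004, -1.0]]
force: [0.8, -0.6, -1.8]
grip_width: 0.0145
```

```bash
python3 - <<'E'
from h import *
import pickle
d=shot('wrist');save(d,'w2.png');pickle.dump(d,open('w2.pkl','wb'))
E
```

```text
(no output)
```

View pics/w2.png

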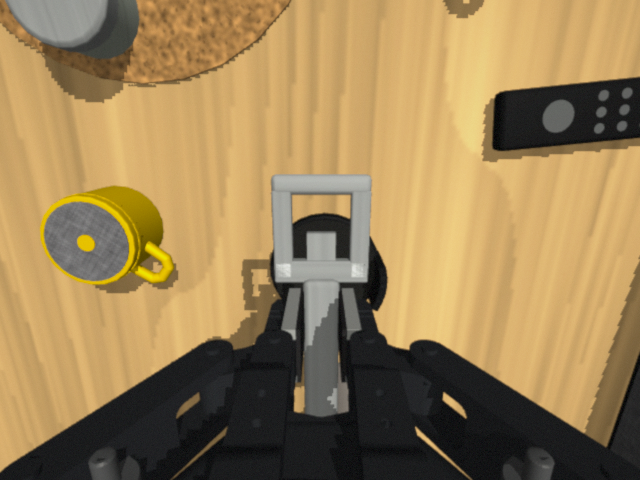

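The opener is held between the pads, with its head at (321,183) and its tail at (322,412). I'll check whether it's level.

```bash
python3 - <<'E'
from h import *
import pickle
d=pickle.load(open('w2.pkl','rb'))
for u,v in((300,183),(340,183),(321,183),(290,270),(352,270),(320,290),(310,320),(315,350),(315,390),(315,405)):print(u,v,pd(d,u,v).round(4))
print(d['obs']['tool_pos'])
E
```

```text
300 183 [0.5512 0.1129 0.143 ]
340 183 [0.5669 0.1132 0.1425]
321 183 [0.5594 0.1131 0.1431]
290 270 [0.5471 0.0759 0.1429]
352 270 [0.5734 0.0765 0.1428]
320 290 [0.56   0.0686 0.1465]
310 320 [0.556  0.0541 0.1463]
315 350 [0.5584 0.039  0.1463]
315 390 [0.5588 0.0169 0.146 ]
315 405 [0.5589 0.0086 0.1463]
[0.56039316 0.05545853 0.13700814]
```

{"name": "carry_out", "arguments": {
  "moves": "-6 -32 0 0 0 0.01 1;-6 -32 0 0 0 0.01 1;-6 -32 0 0 0 0.01 1;-6 -32 0 0 0 0.01 1;-6 -32 0 0 0 0.01 1;-6 -32 0 0 0 0.01 1;-6 -32 0 0 0 0.01 1;-6 -32 0 0 0 0.01 1"
}}

```text
clock: 5.12
tool_pos: [0.5038, -0.2003, 0.1288]
orientation: [[-0.118, 0.993, -0.016], [0.993, 0.118, 0.007], [0.009, -0.015, -1.0]]
force: [-0.0, -0.2, 0.1]
grip_width: 0.0148
```

{"name": "carry_out", "arguments": {
  "moves": "-6 -32 0 0 0 0.01 1;-6 -32 0 0 0 0.01 1;-3 -15 0 0 0 0 1;0 0 0 0 0 0 1;0 0 0 0 0 0 1"
}}

```text
clock: 5.53
tool_pos: [0.4825, -0.2882, 0.122]
orientation: [[-0.129, 0.991, -0.024], [0.992, 0.129, 0.011], [0.014, -0.022, -1.0]]
force: [-0.1, -0.2, -1.3]
grip_width: 0.0143
```

{"name": "carry_out", "arguments": {
  "moves": "8 -9 -10 -0.011 -0.024 -0.014 1;7 -8 -10 0 0 0 1;0 0 -20 0 0 0 1;0 0 -20 0 0 0 1;0 0 0 0 0 0 1"
}}

```text
clock: 5.95
tool_pos: [0.4983, -0.2995, 0.0572]
orientation: [[-0.12, 0.993, -0.003], [0.993, 0.12, 0.006], [0.006, -0.003, -1.0]]
force: [-0.6, 0.8, -0.7]
grip_width: 0.0148
```

{"name": "carry_out", "arguments": {
  "moves": "0 -5 -8 -0.006 -0.003 0 1;0 -2 -10 0 0 0 1;0 0 -8 0 0 0 1;0 0 0 0 0 0 1;0 0 -8 0 0 0 1;0 0 -5 0 0 0 1;0 0 0 0 0 0 1"
}}

```text
clock: 6.53
tool_pos: [0.5001, -0.3042, 0.0151]
orientation: [[-0.125, 0.992, -0.001], [0.992, 0.125, 0.0], [0.0, -0.001, -1.0]]
force: [0.0, 0.0, -1.4]
grip_width: 0.0146
```

{"name": "carry_out", "arguments": {
  "moves": "0 0 -4 0 0 0 1;0 0 -2 0 0 0 1;0 0 -1 0 0 0 1;0 0 0 0 0 0 1;0 0 0 0 0 0 1"
}}

```text
clock: 6.95
tool_pos: [0.5005, -0.3048, 0.0082]
orientation: [[-0.124, 0.992, 0.0], [0.992, 0.124, -0.001], [-0.001, 0.0, -1.0]]
force: [-0.0, -0.2, -0.4]
grip_width: 0.0146
```

{"name": "carry_out", "arguments": {
  "moves": "0 0 -1 0 0 0 1;0 0 0 0 0 0 1;0 0 0 0 0 0 0.3;0 0 0 0 0 0 0.3;0 0 0 0 0 0 0.3;0 0 15 0 0 0 0.3;0 0 25 0 0 0 0.3;0 0 40 0 0 0 0.3"
}}

```text
clock: 7.62
tool_pos: [0.4964, -0.3016, 0.0827]
orientation: [[-0.124, 0.992, -0.011], [0.992, 0.124, 0.009], [0.01, -0.01, -1.0]]
force: [0.4, -1.7, 0.5]
grip_width: 0.0297
```

{"name": "carry_out", "arguments": {
  "moves": "0 0 40 0 0 0 0;-3 30 30 -0.009 -0.011 0 -1;-4 34 30 0 0 0 -1;-4 34 10 0 0 0 -1;-4 34 0 0 0 0 -1;-4 34 0 0 0 0 -1;-4 34 0 0 0 0 -1;-4 34 0 0 0 0 -1"
}}

```text
clock: 8.28
tool_pos: [0.4753, -0.0741, 0.2069]
orientation: [[-0.111, 0.993, 0.028], [0.994, 0.112, -0.02], [-0.023, 0.026, -0.999]]
force: [0.4, 0.9, 0.1]
grip_width: 0.0858
```

{"name": "carry_out", "arguments": {
  "moves": "-4 34 0 0 0 0 -1;-4 34 0 0 0 0 -1;-4 34 0 0 0 0 -1;-4 34 0 0 0 0 -1;-4 34 0 0 0 0 -1;-4 34 0 0 0 0 -1;-4 34 0 0 0 0 -1;0 0 0 0 0 0 -1"
}}

```text
clock: 8.95
tool_pos: [0.4423, 0.18, 0.2102]
orientation: [[-0.114, 0.993, 0.035], [0.993, 0.115, -0.018], [-0.022, 0.033, -0.999]]
force: [-0.8, 0.1, 0.2]
grip_width: 0.0854
```

{"name": "carry_out", "arguments": {
  "moves": "-5 28 0 0.018 0.035 0 -1;-5 28 0 0 0 0 -1;0 10 0 0 0 0 -1;0 0 0 0 0 0 -1;0 0 0 0 0 0 -1"
}}

```text
clock: 9.37
tool_pos: [0.431, 0.2493, 0.211]
orientation: [[-0.121, 0.993, 0.001], [0.993, 0.121, -0.001], [-0.001, 0.001, -1.0]]
force: [0.2, 0.1, -0.4]
grip_width: 0.0855
```

```bash
python3 - <<'E'
from h import *
import pickle
d=shot('top');pickle.dump(d,open('top2.pkl','wb'))
w=shot('wrist');pickle.dump(w,open('w3.pkl','wb'));print(w['obs']['tool_pos'])
im=d['image'][:,:,::-1];R=lambda a,f:cv2.resize(a,None,fx=f,fy=f,interpolation=cv2.INTER_CUBIC)
o=np.zeros((600,800,3),np.uint8)
o[:300,:300]=R(im[215:275,273:333],5);o[300:,:400]=R(im[245:320,395:495],4)
ww=R(w['image'][:,:,::-1],.78);o[:374,301:301+499]=ww
cv2.imwrite('pics/m2.png',o)
E
```

```text
[0.43121357 0.24897477 0.21104199]
```

View pics/m2.png

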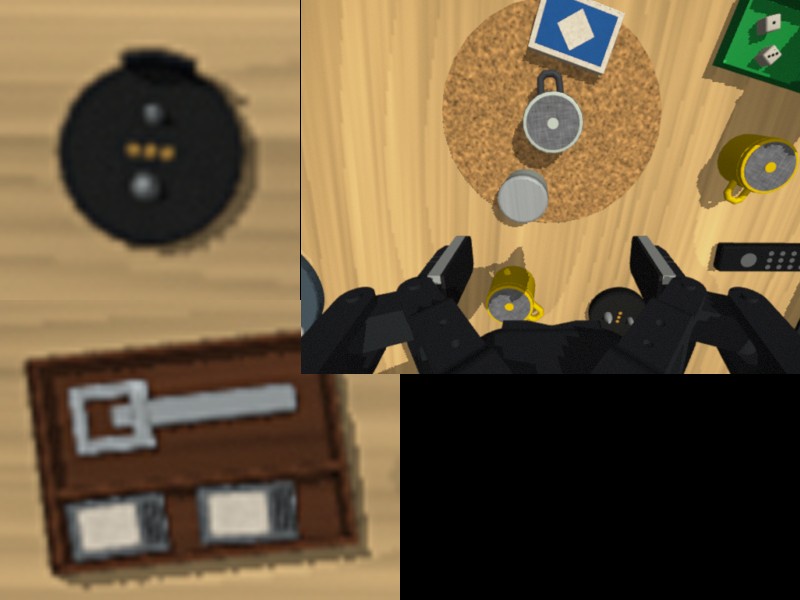

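The opener lies flat inside the wide compartment. In the wrist part of the picture, the speaker's centre dot is at about (323,156) and the outer edge of the loop at (319,92).

```bash
python3 - <<'E'
from h import *
import pickle
d=pickle.load(open('top2.pkl','rb'));w=pickle.load(open('w3.pkl','rb'))
tn=pz(d,303.2,237.2,.028);tk=pz(d,301.8,251.8,.028);x=tn-tk
print('pegs',tn,tk,np.linalg.norm(x),np.arctan2(x[1],x[0]),(tn+tk)/2,'gold',pz(d,302.6,245,.014))
a,b=pz(d,299,244.4,.014),pz(d,306.2,245.4,.014);print('dots yaw',np.arctan2(*(a-b)[1::-1])-np.pi/2)
print('spk dot',pz(w,323.1,156.4,.053),'loop',pz(w,319.3,92,.035))
for n,D in(('top',d),('w',w)):
  W=cloud(D)
  for m,(cx,cy),lo,hi,r in(('spk',(.4275,.3025),.048,.06,.045),('tin',(.402,.207),.04,.05,.045)):
    q=W[(np.hypot(W[...,0]-cx,W[...,1]-cy)<r)&(W[...,2]>lo)&(W[...,2]<hi)]
    if len(q)>20:
        c,rr=cv2.minEnclosingCircle(q[:,:2].astype(np.float32));print(n,m,len(q),np.round(c,4),round(rr,4),np.median(q[:,2]))
# deck circle from dark pixels in top
g=cv2.cvtColor(d['image'],cv2.COLOR_RGB2GRAY)
m=np.zeros_like(g);m[222:270,280:328]=(g[222:270,280:328]<70)
W=cloud(d);q=W[(m>0)&(W[...,2]<.02)]
E2=[]
cs,_=cv2.findContours(m.astype(np.uint8),0,1);c=max(cs,key=cv2.contourArea);
p=np.array([pz(d,*k[0],.014) for k in c]);print('deck outline',p.min(0),p.max(0),(p.min(0)+p.max(0))/2)
E
```

```text
pegs [0.58063834 0.01990839 0.028     ] [0.54525525 0.02276051 0.028     ] 0.035497849347483394 -0.08043303720498829 [0.56294679 0.02133445 0.028     ] gold [0.56327361 0.02168243 0.014     ]
dots yaw -0.12916075777453018
spk dot [0.42663143 0.3051611  0.053     ] loop [0.41710131 0.35639512 0.035     ]
top spk 221 [0.4288 0.2955] 0.0316 0.05293417507817755
top tin 526 [0.4033 0.2077] 0.0317 0.04421249268111105
w spk 4770 [0.4261 0.3045] 0.0332 0.05364905508811771
w tin 3101 [0.4011 0.2085] 0.0313 0.04504886824925963
deck outline [ 0.51701725 -0.02556668  0.014     ] [0.61256317 0.06474327 0.014     ] [0.56479021 0.0195883  0.014     ]
```

```bash
python3 - <<'E'
from h import *
import pickle
w=pickle.load(open('w3.pkl','rb'));W=cloud(w);c=np.array([.4261,.3045])
v=W[...,:2]-c;r=np.hypot(v[...,0],v[...,1])
q=v[(r>.036)&(r<.06)&(W[...,2]>.029)&(W[...,2]<.045)]
print(len(q),q.mean(0),np.arctan2(*(-q.mean(0))[::-1]),np.hypot(*q.T).max())
E
```

```text
572 [-0.00927604  0.04447244] -1.3651650402981899 0.05585523140765439
```

{"name": "carry_out", "arguments": {
  "moves": "-3 28 0 0 0 0.04 -1;-2 25 -10 0 0 0.04 -1;0 2 -30 0 0 0 -1;0 0 -30 0 0 0 -1;0 0 -25 0 0 0 -1;0 0 -10 0 0 0 -1;0 0 0 0 0 0 -1;0 0 0 0 0 0 -1"
}}

```text
clock: 10.13
tool_pos: [0.4326, 0.2956, 0.1044]
orientation: [[-0.188, 0.982, 0.008], [0.982, 0.188, -0.001], [-0.003, 0.008, -1.0]]
force: [0.8, -0.3, -0.5]
grip_width: 0.0854
```

{"name": "carry_out", "arguments": {
  "moves": "-6 8 -10 0 0.008 0.01 -1;0 0 -10 0 0 0 -1;0 0 -10 0 0 0 -1;0 0 0 0 0 0 -1;0 0 0 0 0 0 -1"
}}

```text
clock: 10.55
tool_pos: [0.429, 0.3034, 0.0745]
orientation: [[-0.196, 0.981, 0.005], [0.981, 0.196, 0.001], [-0.0, 0.005, -1.0]]
force: [0.8, -0.4, -0.5]
grip_width: 0.0853
```

{"name": "carry_out", "arguments": {
  "moves": "-2 1 -12 0 0.005 0 -1;-1 0 -12 0 0 0 -1;0 0 -12 0 0 0 -1;0 0 -10 0 0 0 -1;0 0 -5 0 0 0 -1;0 0 0 0 0 0 -1;0 0 0 0 0 0 -1"
}}

```text
clock: 11.13
tool_pos: [0.4266, 0.3055, 0.02]
orientation: [[-0.197, 0.98, 0.003], [0.98, 0.197, 0.002], [0.002, 0.003, -1.0]]
force: [0.0, 0.0, 0.2]
grip_width: 0.0852
```

{"name": "carry_out", "arguments": {
  "moves": "0 -1 -3 0 0 0 -1;0 0 -1 0 0 0 -1;0 0 0 0 0 0 0.2;0 0 0 0 0 0 1;0 0 0 0 0 0 1;0 0 0 0 0 0 1;0 0 0 0 0 0 1;0 0 0 0 0 0 1",
  "grip_force": 45
}}

```text
clock: 11.8
tool_pos: [0.4267, 0.3045, 0.017]
orientation: [[-0.197, 0.98, 0.004], [0.98, 0.197, 0.003], [0.002, 0.004, -1.0]]
force: [0.9, 0.6, -3.0]
grip_width: 0.0652
```

{"name": "carry_out", "arguments": {
  "moves": "0 0 3 0 0 0 1;0 0 8 0 0 0 1;0 0 15 0 0 0 1;0 0 25 0 0 0 1;0 0 25 0 0 0 1;0 0 20 0 0 0 1;0 0 5 0 0 0 1;0 0 0 0 0 0 1"
}}

```text
clock: 12.47
tool_pos: [0.4238, 0.3032, 0.1228]
orientation: [[-0.197, 0.981, -0.001], [0.981, 0.197, 0.001], [0.001, -0.001, -1.0]]
force: [0.3, -1.4, -2.4]
grip_width: 0.0646
```

```bash
python3 - <<'E'
from h import *
w=shot('wrist');save(w,'w4.png')
import pickle;pickle.dump(w,open('w4.pkl','wb'))
print(w['obs']['tool_pos'],w['obs']['orientation'].round(3))
W=cloud(w)
q=W[180:480,220:420].reshape(-1,3);q=q[(q[:,2]>.12)];print(len(q),np.histogram(q[:,2],bins=20))
E
```

```text
[0.42382991 0.30323598 0.12283275] [[-0.197  0.981 -0.001]
 [ 0.981  0.197  0.001]
 [ 0.001 -0.001 -1.   ]]
44223 (array([  252,   273,   434,   907,  3666,   593,  1371, 21415,   858,
         213,     0,     0,     0,    41,   523,  2256,  3405,  3662,
        2388,  1966]), array([0.12000533, 0.12511799, 0.13023066, 0.13534333, 0.140456  ,
       0.14556866, 0.15068133, 0.155794  , 0.16090667, 0.16601933,
       0.171132  , 0.17624467, 0.18135734, 0.18647   , 0.19158267,
       0.19669534, 0.20180801, 0.20692067, 0.21203334, 0.21714601,
       0.22225868]))
```

View pics/w4.png

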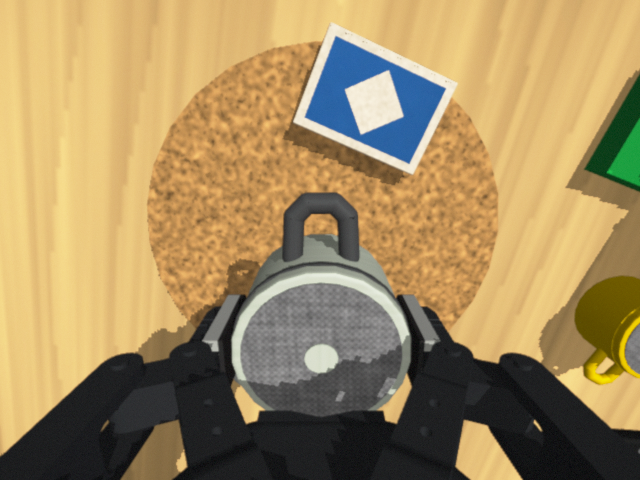

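The speaker is held level with the loop central (columns 284 to 357) and the top dot at (321,359). Next I'll get its centre, tilt and yaw relative to the tool.

```bash
python3 - <<'E'
from h import *
import pickle
w=pickle.load(open('w4.pkl','rb'));W=cloud(w);t=w['obs']['tool_pos'];R=w['obs']['orientation']
q=W[280:420,235:410].reshape(-1,3);q=q[(q[:,2]>.154)&(q[:,2]<.164)]
A=np.c_[q[:,:2]-q[:,:2].mean(0),np.ones(len(q))];s=np.linalg.lstsq(A,q[:,2],rcond=None)[0];print('tilt',s)
z=s[2]
dot=pz(w,321,359,z);print('dot',dot,'tool frame',R.T@(dot-t))
# rim ellipse extremes left/right/front of ring at z top
pts=[pz(w,*p,z) for p in((231.5,343),(411,343),(320,272))];print([ (R.T@(p-t)).round(4) for p in pts])
lp=[R.T@(pz(w,*p,z-.016)-t) for p in((320.5,193),(302,193),(340,193),(284,215),(357,215))];print(np.round(lp,4))
E
```

```text
tilt [-0.00378036 -0.01098955  0.15958222]
dot [0.42447653 0.30237369 0.15958222] tool frame [-0.0009387   0.00042733 -0.0367508 ]
[array([ 0.0056, -0.0312, -0.0367]), array([ 0.0058,  0.0322, -0.0368]), array([ 0.0328,  0.    , -0.0367])]
[[ 0.0562  0.0002 -0.0207]
 [ 0.0562 -0.0064 -0.0207]
 [ 0.0562  0.007  -0.0207]
 [ 0.0482 -0.013  -0.0207]
 [ 0.0483  0.0133 -0.0207]]
```

{"name": "carry_out", "arguments": {
  "moves": "14 -23 9 0 0 0.1 1;14 -23 9 0 0 0.1 1;14 -23 9 0 0 0.1 1;14 -23 9 0 0 0.1 1;14 -23 9 0 0 0.1 1;14 -23 9 0 0 0.1 1;14 -23 9 0 0 0.1 1;14 -23 9 0 0 0.1 1"
}}

```text
clock: 13.18
tool_pos: [0.5262, 0.114, 0.1841]
orientation: [[-0.864, 0.502, -0.026], [0.502, 0.865, -0.014], [0.016, -0.026, -1.0]]
force: [0.4, 0.5, -3.4]
grip_width: 0.0651
```

{"name": "carry_out", "arguments": {
  "moves": "14 -23 2 0 0 0.1 1;14 -23 2 0 0 0.1 1;14 -23 2 0 0 0.1 1;12 -20 0 0 0 0.1 1;0 0 0 0 0 0 1;0 0 0 0 0 0 1"
}}

```text
clock: 13.68
tool_pos: [0.5817, 0.0144, 0.1817]
orientation: [[-0.994, 0.109, -0.029], [0.11, 0.994, -0.025], [0.026, -0.028, -0.999]]
force: [-0.4, 1.3, -3.6]
grip_width: 0.065
```

{"name": "carry_out", "arguments": {
  "moves": "4 8 10 0.025 -0.029 0.025 1;0 0 5 0 0 0 1;0 0 0 0 0 0 1;0 0 0 0 0 0 1"
}}

```text
clock: 14.02
tool_pos: [0.581, 0.024, 0.1912]
orientation: [[-0.996, 0.088, -0.013], [0.088, 0.996, 0.002], [0.013, 0.001, -1.0]]
force: [0.4, -0.7, -4.1]
grip_width: 0.0651
```

```bash
python3 - <<'E'
from h import *
w=shot('wrist');save(w,'w5.png')
import pickle;pickle.dump(w,open('w5.pkl','wb'))
print(w['obs']['tool_pos'],w['obs']['orientation'].round(4))
E
```

```text
[0.58102198 0.0240246  0.19122347] [[-9.961e-01  8.770e-02 -1.290e-02]
 [ 8.770e-02  9.961e-01  1.900e-03]
 [ 1.300e-02  8.000e-04 -9.999e-01]]
```

View pics/w5.png

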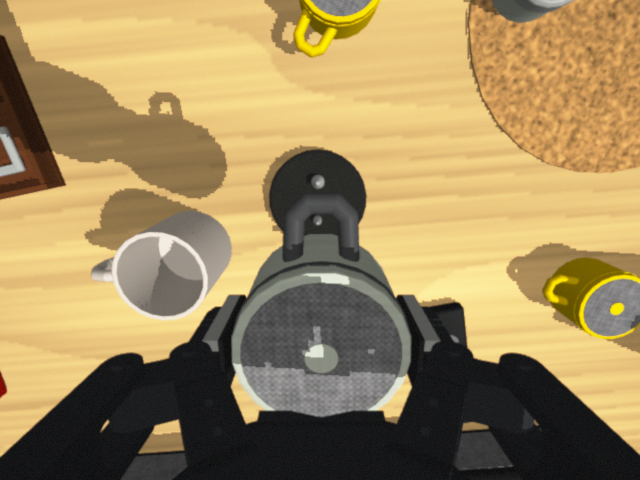

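The thick peg is at (318,182) and the thin peg at (318,220), seen through the loop. The deck spans columns 270 to 366, and the base is lined up with the loop.

```bash
python3 - <<'E'
from h import *
import pickle
w=pickle.load(open('w5.pkl','rb'));t=w['obs']['tool_pos']
a=pz(w,318,182,.027);b=pz(w,318,220,.027);x=b-a;print(a,b,np.linalg.norm(x),np.arctan2(x[1],x[0]),'mid',(a+b)/2)
f=pz(w,318,150,.014);l=pz(w,270,197,.014);r=pz(w,366,197,.014);print('front',f,'centre',f+.046*np.array([.996,-.085,0]),l,r,(l+r)/2)
W=cloud(w)
q=W[150:260,265:370].reshape(-1,3);q=q[(q[:,2]>.019)&(q[:,2]<.035)];print(len(q));
for s in (q[q[:,0]<.563],q[q[:,0]>.563]):
  if len(s):print(len(s),s.mean(0),s.min(0),s.max(0))
E
```

```text
[0.54535996 0.02530644 0.027     ] [0.57962796 0.02226326 0.027     ] 0.034402859667922586 -0.08857315497434369 mid [0.56249396 0.02378485 0.027     ]
front [0.51860048 0.02757638 0.014     ] centre [0.56441648 0.02366638 0.014     ] [ 0.55697205 -0.02068922  0.014     ] [0.56466324 0.06833928 0.014     ] [0.56081765 0.02382503 0.014     ]
199
138 [0.5449584  0.02454726 0.0244969 ] [0.53971891 0.01884077 0.01923068] [0.55125707 0.02990073 0.03048574]
61 [0.58025718 0.02094048 0.02392945] [0.57729231 0.01731914 0.01907896] [0.58428279 0.02484596 0.02914628]
```

{"name": "carry_out", "arguments": {
  "moves": "-9 -1 -10 0 -0.013 0 1;-9 0 -25 0 0 0 1;0 0 -30 0 0 0 1;0 0 -25 0 0 0 1;0 0 -20 0 0 0 1;0 0 -8 0 0 0 1;0 0 0 0 0 0 1;0 0 0 0 0 0 1"
}}

```text
clock: 14.73
tool_pos: [0.562, 0.0263, 0.0699]
orientation: [[-0.996, 0.084, 0.003], [0.084, 0.996, -0.001], [-0.003, -0.001, -1.0]]
force: [0.2, -0.8, -2.2]
grip_width: 0.065
```

{"name": "carry_out", "arguments": {
  "moves": "1 -3 -5 0 0.003 0.003 1;0 0 -5 0 0 0 1;0 0 -5 0 0 0 1;0 0 -3 0 0 0 1;0 0 0 0 0 0 1;0 0 0 0 0 0 1"
}}

```text
clock: 15.23
tool_pos: [0.5674, 0.0225, 0.0548]
orientation: [[-0.997, 0.081, 0.01], [0.081, 0.997, -0.003], [-0.01, -0.002, -1.0]]
force: [-0.0, 0.7, -4.2]
grip_width: 0.0647
```

{"name": "carry_out", "arguments": {
  "moves": "-5 0 0 0.003 0.01 -0.005 1;0 0 0 0 0 0 1;-1 0 -3 0 0 0 1;0 0 -2 0 0 0 1;0 0 0 0 0 0 1"
}}

```text
clock: 15.65
tool_pos: [0.5612, 0.0224, 0.0504]
orientation: [[-0.996, 0.086, 0.001], [0.086, 0.996, 0.0], [-0.001, 0.0, -1.0]]
force: [0.5, 0.2, -2.6]
grip_width: 0.0652
```

{"name": "carry_out", "arguments": {
  "moves": "1 1 -2 0 0 0 1;0 0 -2 0 0 0 1;0 0 -2 0 0 0 1;0 0 0 0 0 0 1;0 0 0 0 0 0 1"
}}

```text
clock: 16.07
tool_pos: [0.5624, 0.0236, 0.0434]
orientation: [[-0.996, 0.086, 0.0], [0.086, 0.996, 0.0], [-0.0, 0.0, -1.0]]
force: [-0.1, -0.1, -3.9]
grip_width: 0.0648
```

{"name": "carry_out", "arguments": {
  "moves": "0 0 -2 0 0 0 1;0 0 -2 0 0 0 1;0 0 0 0 0 0 1;0 0 0 0 0 0 1"
}}

```text
clock: 16.4
tool_pos: [0.5624, 0.0236, 0.0389]
orientation: [[-0.996, 0.086, 0.0], [0.086, 0.996, 0.0], [-0.0, 0.0, -1.0]]
force: [-0.2, -0.4, -3.1]
grip_width: 0.0648
```

{"name": "carry_out", "arguments": {
  "moves": "0 0 -2 0 0 0 1;0 0 -2 0 0 0 1;0 0 0 0 0 0 1;0 0 0 0 0 0 1"
}}

```text
clock: 16.73
tool_pos: [0.5626, 0.0235, 0.0346]
orientation: [[-0.996, 0.086, 0.001], [0.086, 0.996, 0.0], [-0.001, 0.0, -1.0]]
force: [-0.2, -0.1, -2.8]
grip_width: 0.065
```

{"name": "carry_out", "arguments": {
  "moves": "0 0 -2 0 0 0 1;0 0 -1 0 0 0 1;0 0 -1 0 0 0 1;0 0 0 0 0 0 1;0 0 0 0 0 0 1"
}}

```text
clock: 17.15
tool_pos: [0.5627, 0.0234, 0.0302]
orientation: [[-0.996, 0.086, 0.001], [0.086, 0.996, 0.0], [-0.001, 0.0, -1.0]]
force: [-0.2, 0.4, -2.6]
grip_width: 0.0648
```

{"name": "carry_out", "arguments": {
  "moves": "0 0 -1 0 0 0 1;0 0 -1 0 0 0 1;0 0 0 0 0 0 1;0 0 0 0 0 0 1"
}}

```text
clock: 17.48
tool_pos: [0.5628, 0.0233, 0.0281]
orientation: [[-0.996, 0.086, 0.001], [0.086, 0.996, 0.0], [-0.001, 0.0, -1.0]]
force: [-0.4, 0.3, -3.7]
grip_width: 0.0651
```

{"name": "carry_out", "arguments": {
  "moves": "0 0 -1 0 0 0 1;0 0 0 0 0 0 1;0 0 0 0 0 0 1"
}}

```text
clock: 17.73
tool_pos: [0.5631, 0.0233, 0.0285]
orientation: [[-0.996, 0.086, 0.002], [0.086, 0.996, 0.0], [-0.002, 0.0, -1.0]]
force: [-0.6, -0.7, -3.3]
grip_width: 0.065
```

{"name": "carry_out", "arguments": {
  "moves": "0 0 -1.5 0 0 0 1;0 0 -1 0 0 0 1;0 0 -1 0 0 0 1"
}}

```text
clock: 17.98
tool_pos: [0.5634, 0.0232, 0.028]
orientation: [[-0.996, 0.086, 0.003], [0.086, 0.996, -0.0], [-0.003, 0.0, -1.0]]
force: [-1.4, -0.7, 5.4]
grip_width: 0.0651
```

Contact came at z = 28.0 mm, which is the expected seated height. I'll release and retreat straight up.

{"name": "carry_out", "arguments": {
  "moves": "0 0 0 0 0 0 1;0 0 0 0 0 0 -0.7;0 0 0 0 0 0 -1;0 0 0 0 0 0 -1;0 0 0 0 0 0 -1;0 0 0 0 0 0 -1"
}}

```text
clock: 18.48
tool_pos: [0.565, 0.0231, 0.0287]
orientation: [[-0.996, 0.086, 0.007], [0.086, 0.996, -0.001], [-0.007, 0.0, -1.0]]
force: [0.4, 0.6, 0.0]
grip_width: 0.0855
```

{"name": "carry_out", "arguments": {
  "moves": "0 0 8 0 -0.003 0 -1;-1 0 15 0 0 0 -1;0 0 20 0 0 0 -1;0 0 30 0 0 0 -1;0 0 35 0 0 0 -1;0 0 35 0 0 0 -1;0 0 20 0 0 0 -1;0 0 0 0 0 0 -1"
}}

```text
clock: 19.15
tool_pos: [0.5609, 0.0236, 0.1996]
orientation: [[-0.996, 0.086, 0.006], [0.086, 0.996, 0.0], [-0.006, 0.001, -1.0]]
force: [0.1, -0.4, 0.6]
grip_width: 0.0853
```

{"name": "carry_out", "arguments": {
  "moves": "-10 -30 0 0 0 0 -1;-10 -30 0 0 0 0 -1;-10 -30 0 0 0 0 -1;-10 -30 0 0 0 0 -1;-10 -30 0 0 0 0 -1;-10 -30 0 0 0 0 -1;-10 -10 0 0 0 0 -1;0 0 0 0 0 0 -1"
}}

```text
clock: 19.82
tool_pos: [0.4871, -0.1709, 0.2008]
orientation: [[-0.997, 0.079, 0.013], [0.079, 0.997, 0.0], [-0.012, 0.001, -1.0]]
force: [0.2, 0.4, 0.2]
grip_width: 0.0852
```

```bash
python3 - <<'E'
from h import *
import pickle
d=shot('top');s=shot('scene');W=cloud(d)
im=d['image'][:,:,::-1];R=lambda a,f:cv2.resize(a,None,fx=f,fy=f,interpolation=cv2.INTER_CUBIC)
o=np.zeros((600,800,3),np.uint8)
o[:300,:400]=R(im[215:275,263:343],5);o[300:,:400]=R(im[170:350,110:350],400/240)[:300]
o[:300,400:]=R(s['image'][:,:,::-1][230:320,280:400],800/240)
o[300:,400:]=R(im[245:320,395:495],4)
cv2.imwrite('pics/fin.png',o)
for m,(cx,cy),lo,hi,r in(('spk seated',(.5625,.023),.05,.08,.05),('tin',(.402,.207),.04,.05,.045),('opener',(.498,-.305),.011,.022,.09)):
    q=W[(np.hypot(W[...,0]-cx,W[...,1]-cy)<r)&(W[...,2]>lo)&(W[...,2]<hi)]
    if len(q)>10:
        c,rr=cv2.minEnclosingCircle(q[:,:2].astype(np.float32));k=np.c_[q[:,:2]-q[:,:2].mean(0),np.ones(len(q))];print(m,len(q),np.round(c,4),round(rr,4),'z',np.median(q[:,2]),'slope',np.linalg.lstsq(k,q[:,2],rcond=None)[0][:2])
E
```

```text
spk seated 636 [0.5613 0.0222] 0.0367 z 0.06410539903106682 slope [0.02201142 0.00642467]
tin 536 [0.4017 0.207 ] 0.0319 z 0.04414540176021731 slope [-0.00186143  0.00545197]
opener 226 [ 0.4972 -0.305 ] 0.0894 z 0.013488510297115175 slope [0.04627414 0.00326369]
```

View pics/fin.png

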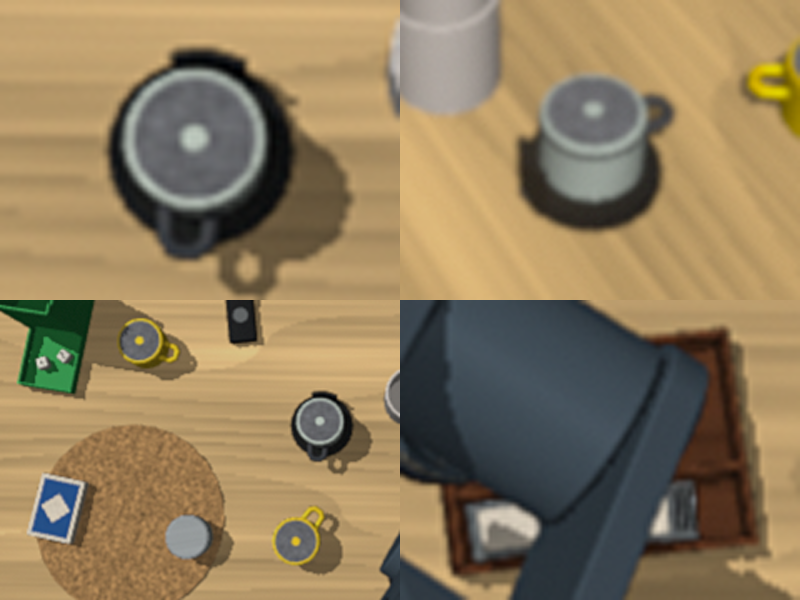

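The speaker's top is at z = 64.1 mm (64 expected) and its loop faces the open front. I'll check that the opener is flat from the earlier unobstructed top image, then hand in.

```bash
python3 - <<'E'
from h import *
import pickle
d=pickle.load(open('top2.pkl','rb'))
for u,v in((438,272),(448,271),(458,270),(466,269),(425,270)):print(pd(d,u,v).round(4))
print(workorder.close_job(),get_obs()['clock'])
E
```

```text
[ 0.5009 -0.3054  0.0151]
[ 0.5034 -0.3288  0.0174]
[ 0.5061 -0.3532  0.0159]
[ 0.5089 -0.373   0.0138]
[ 0.506  -0.2762  0.0056]
the job is handed in; nothing more can be done
the job is handed in; nothing more can be done
```

I put the opener away in the tray, then set the speaker on the charging base, and handed the job in at about 20 s of the 64 s allowed.

- **Opener:** It lies flat inside the tray's empty wide compartment. Its handle top reads 14 to 17 mm above the veneer along its length; lying flat it should be about 16 mm. That reading comes from a picture taken before I moved the speaker, because the arm partly hid the tray in the last one.
- **Speaker:** It is home on both pegs. It slid down with almost no side force and touched the deck at the expected height, at roughly 8 N. After release its top reads 64.1 mm against 64 mm expected, and the loop faces the open front, away from the backrest.
- **Small disagreement:** In the last picture the depth data shows a 0.02 slope across the speaker's top. I put this down to readings from the rim and side, since the height matched and the pictures show it upright.
- **Everything else:** The candle tin stands within 1 to 2 mm of its first measurement, which is within camera error. The card box, mug, remote, dice tower and yellow look-alikes look unmoved in the parts of the last pictures I checked. The cartridge box was outside those crops.

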